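# Gauge a blind post holder's depth with a depth rod

### The job

Take the orange-knobbed depth gauge out of its stand, put its rod into the post holder with the yellow rim and push it down until the rod bottoms out in the bore with its brass stop flat on the rim. Hold it pressed down there steadily for two seconds, at about 12 N and never more than 25 N, then let go and leave the gauge standing in the holder with its setting undisturbed. Leave the two vials and the jar standing where they are.

Things in the scene. Friction and masses are not known exactly. Their poses are not given: they have to be found in the camera images.
- rod_knob (a point): depth gauge, upright: centre of its orange round knob (dia 23, 30 high), the part to grip. A bright steel rod (dia 10, chamfered foot) goes straight down from the knob; its tip is 120 mm below this point. Rod and knob weigh 70 g. z points up along the rod
- rod_tip (a point): the tip (lower end) of the gauge's steel rod; on the rod's axis, z up the rod
- rod: the gauge's rod with its knob, 135 mm long; origin at the tip, z along the rod to the knob
- stop_face (a point): centre of the flat underside of the gauge's brass stop, a collar around the rod: flange dia 34, 16 high in all, about 60 g. The rod slides through it stiffly (about 4 N, and it stays where it is put); at the start the rod's tip stands 16 to 26 mm below this face, at most 68 mm. At the start the face rests on the stand, rod hanging in its hole
- stand: aluminium block 70 x 70 x 55 high, fixed, with a hole (dia 14.5) from its top in which the gauge hangs; origin at the centre of its underside, z up
- yellow_holder_mouth (a point): centre of the mouth of the blind bore in the post holder with the yellow rim: a fixed upright dark steel block 36 x 36 x 75 high, its top 12 mm yellow, its square top flat; this point lies level with the top face. Bore dia 12.5, straight down; its floor is rigid, unseen and somewhere between 32 and 54 mm deep. x points to its brass thumbscrew and foot
- blue_holder_mouth (a point): the same point of the blue-rimmed post holder, not the one to gauge
- red_holder_mouth (a point): the same point of the red-rimmed post holder, not the one to gauge
- vial_a_mid (a point): clear vial with green cap, dia 25, 62 high, loose: its centre. Bystander
- vial_b_mid (a point): the second such vial: its centre. Bystander
- jar_mid (a point): small jar with red cap, dia 44, 60 high, loose: its centre. Bystander
Mind the look-alikes: they are no part of the job. What is meant by the part that bears rod_knob is not red, and is the smaller of those in its own colour.

How it is judged:
By the outcome, as a careful person would: the job done as asked, in the order asked, and still so for the second after the job is handed in, with the robot touching nothing.
It also fails if it takes over 54 s, if anything falls off the work surface, if the arm or the gripper's body presses on something with over 40 N, if the wrist force passes 120 N, or if a joint passes its speed limit or range.

### The arm

A 7-joint arm with a two-finger parallel gripper is mounted at the origin on the work surface. World frame = base frame: x ahead of the robot, y to its left, z up, the work surface at z = 0. Lengths are in m, angles in degrees, forces in N, time in s.
With the tool pointing down it reaches from about 0.4 to 0.85 m from the base axis. Payload 4.5 kg.
Tool frame: the origin (TCP) lies between the finger pads; the fingertips stand 8 mm ahead of it and the grasp point (between the pads) lies 11 mm behind it; x points along the fingers, y is the direction in which the jaws open and shut, and the axes are right-handed (so a half turn about x gives the same grasp; the last joint's range is limited). The gripper opens to 88 mm and grips with 3 to 60 N. Pads are 18 mm wide; open, the fingers measure 123 mm over their backs; the gripper's body (75 mm by 187 mm) begins 45 mm behind the grasp point.
Start: joints at [-70.428, 39.483, -11.15, 89.685, 9.013, 51.709, -12.324], TCP at [0.189, 0.596, 0.215] pointing down, gripper open.
Joint ranges: [-172.22, 172.22], [-26.19, 119.32], [-84.43, 86.54], [7.71, 146.69], [-57.33, 237.33], [2.42, 119.75], [-152.13, 152.13]. Speed limits (degrees/s): [147.25, 147.25, 180, 180, 180, 180, 180].

### API

Orientations are given as [roll, pitch, yaw] about the fixed x, y, z axes, in that order (R = Rz(yaw) Ry(pitch) Rx(roll)).
In Python, from bench import sense, optics, workorder gives the robot as it stands. The module is installed in compiled form; this text tells all that it offers.
- The arm moves only by the shell command python3 -m creep 'ROWS' [FORCE]. ROWS is JSON, one flat list of numbers, 7 for each row, row after row: the turn, a rotation vector about the world's x, y, z in rad, then the shift along the world's x, y, z in cm, then the finger opening in cm, from 0 to 8.81. A call has 1 to 8 rows; each row is the pose to reach, as a shift and turn from the pose commanded when the call began; what a row does not reach only later rows make up. A row lasts 1/10 s, in which the tool goes at most 50 mm and 8.59 degrees, less where a joint would pass 70% of its speed; a pose out of reach is approached as far as the arm can. A call with a gripper value outside its range is refused whole. The fingers move at their own pace and stop on an object; FORCE is the grip in N (left out, the last holds). Time passes only in rows, so rows that repeat a pose let the fingers close. It gives the time, the measured TCP pose, the force and the opening at its end, in the units of the state.
- sense(): the state, without advancing time (a new reading comes with each control period).
- optics.grab_frame(name): name is "scene" or "top"; returns (picture, depth): 480x640x3 uint8, red, green, blue; 480x640 float32, m along the optical axis (not along the pixel's ray), 0 where there is no reading.
- optics.camera_info(name): a dict with "fx", "fy", "cx", "cy" (pixels), "rvec" (rotation vector, rad) and "tvec" (3), from world to camera coordinates, as OpenCV has them. Camera axes: x right, y down, z forward; pixel columns grow to the right and rows downward; lengths in m; the calibration is good to about 2 mm. A picture is of the moment at which its call begins. camera_info takes no time and is no camera call.
- workorder.hand_in(): hands the job in, once; it reports no verdict.
The state is a dict: "t": time; "joints": joint angles; "dq": joint speeds; "joint_torque": joint torques, N m; "tool_pos": TCP position; "tool_rot": TCP orientation; "contact_force": force on the tool from outside, world axes, zero at the start; "wrist_torque": the same for the moment, N m; "width": finger opening in m.
Only numpy, scipy, OpenCV 4.12 (cv2) and the standard library are available. Lean on these libraries where they do the work, as an engineer would, in place of code of your own. Each camera call takes 0.05 s, during which the arm holds its last target.

## Working session

There is one attempt and no reset: what is moved stays moved. The work goes in short steps, Python scripts to look and compute and a shell command to move; the robot and the scene stay as the last step left them, time stands still between calls to the robot, and variables do not carry over. Pictures are saved under pics/ and viewed, and the job is handed in when it is done.

```bash
mkdir -p pics; cat > h.py <<'E'
import numpy as np, cv2
from bench import sense, optics, workorder
def cam(n):
    c=optics.camera_info(n); K=np.array([[c['fx'],0,c['cx']],[0,c['fy'],c['cy']],[0,0,1]])
    R=cv2.Rodrigues(np.array(c['rvec'],float))[0]; return K,R,np.array(c['tvec'],float).ravel()
def world(n,d):
    K,R,t=cam(n); v,u=np.mgrid[0:480,0:640]
    p=np.stack([(u-K[0,2])/K[0,0]*d,(v-K[1,2])/K[1,1]*d,d],-1)
    return (p-t)@R
def ray(n,u,v,z):
    K,R,t=cam(n); d=R.T@np.array([(u-K[0,2])/K[0,0],(v-K[1,2])/K[1,1],1]); o=-R.T@t
    return o+d*(z-o[2])/d[2]
def grab(n,f):
    p,d=optics.grab_frame(n); np.savez('pics/'+f+'.npz',p=p,d=d); cv2.imwrite('pics/'+f+'.png',p[...,::-1]); return p,d
def crop(f,x0,y0,x1,y1,s,o):
    p=np.load('pics/'+f+'.npz')['p'][y0:y1,x0:x1,::-1]; cv2.imwrite('pics/'+o+'.png',cv2.resize(p,None,fx=s,fy=s,interpolation=cv2.INTER_CUBIC))
E
python3 - <<'E'
from h import *
grab('scene','s0');grab('top','t0');print(sense())
for n in('scene','top'):
  K,R,t=cam(n);print(n,K[0,0],-R.T@t,R[2])
E
```

```text
{'t': 0.1, 'joints': array([-70.42843827,  39.52687399, -11.14736124,  89.73953173,
         9.01433001,  51.71176876, -12.32302061]), 'dq': array([-0.05112997, -0.16183358, -0.05032314, -0.06002323,  0.06175044,
        0.00056082, -0.08961611]), 'joint_torque': array([-2.53055267e-03, -5.28500140e+01, -1.27114009e+00, -1.53838652e+01,
       -5.25162555e-02,  1.90419662e-03,  7.16474415e-05]), 'tool_pos': array([0.18919054, 0.59502264, 0.21410476]), 'tool_rot': array([ -85.53833383,   89.9040107 , -103.16481105]), 'contact_force': array([-0.02453615,  0.2339423 , -0.13044723]), 'wrist_torque': array([-0.04514986,  0.0471046 ,  0.04164868]), 'width': 0.08825429259872138}
scene 440.2127119759091 [1.01938127 0.20681837 0.69534597] [-0.6572752  -0.23426301 -0.71631708]
top 450.3906682715265 [0.4172604  0.00740931 0.91534373] [ 0.08952497  0.03366723 -0.99541539]
```

View pics/s0.png

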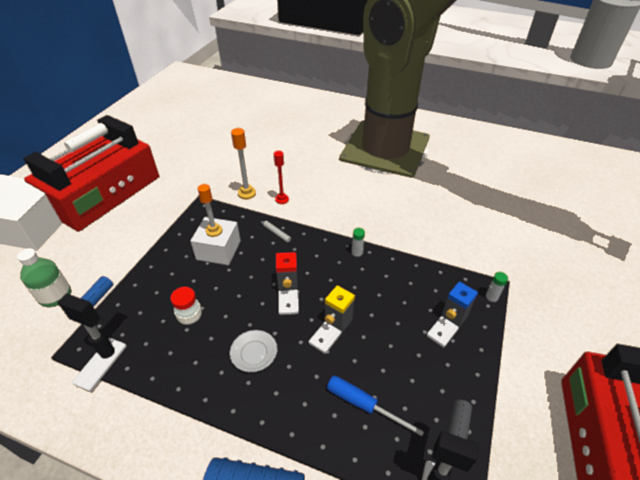

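View pics/t0.png

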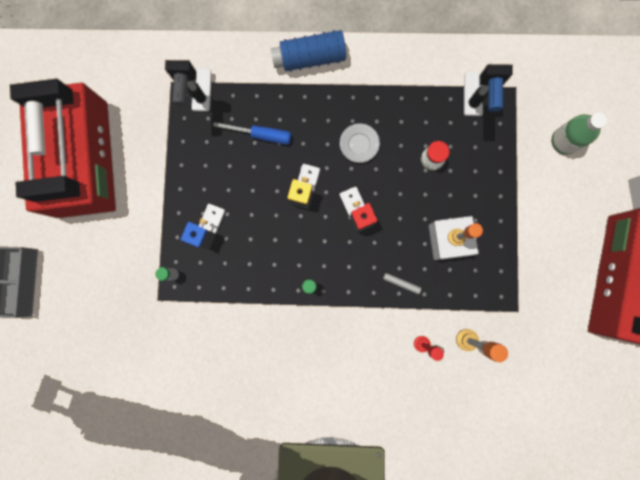

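Candidates for the gauge: the orange knob in the white stand (scene 205,193; top 475,230), the taller orange-knobbed one on the table (scene 239,138; top 498,352) and the red-knobbed one (scene 279,158; top 437,353). By the description it is the smaller orange one, hanging in the stand. I'll check that with a crop and sizes.

```bash
python3 - <<'E'
from h import *
crop('s0',170,110,310,280,4,'c0'); crop('t0',400,190,530,380,3,'c1')
S=np.load('pics/s0.npz');T=np.load('pics/t0.npz')
def blob(n,A,name,lo,hi,hmin=.02):
    p,d=A['p'],A['d']; W=world(n,d); hsv=cv2.cvtColor(p,cv2.COLOR_RGB2HSV)
    m=cv2.inRange(hsv,np.array(lo),np.array(hi)); m[(d<=0)|(W[...,2]<hmin)]=0
    k,l,st,c=cv2.connectedComponentsWithStats(m)
    for i in range(1,k):
        if st[i,4]<12: continue
        q=W[l==i]; print(n,name,st[i],np.percentile(q,[3,50,97],axis=0).round(4).tolist())
for n,A in(('scene',S),('top',T)):
    blob(n,A,'orange',(7,170,120),(15,255,255)); blob(n,A,'yellow',(24,150,120),(33,255,255))
    blob(n,A,'green',(50,120,50),(80,255,255)); blob(n,A,'red',(0,180,120),(4,255,255)); blob(n,A,'blue',(100,150,100),(120,255,255)); blob(n,A,'brass',(16,100,100),(23,255,255))
E
```

```text
scene orange [232 128  13  22 221] [[0.3062, -0.2683, 0.1422], [0.3225, -0.2552, 0.1659], [0.3287, -0.2475, 0.1778]]
scene orange [198 184  14  19 189] [[0.5039, -0.2282, 0.1541], [0.5154, -0.2177, 0.1746], [0.5206, -0.2115, 0.1831]]
scene yellow [325 286  29  27 452] [[0.5686, 0.0543, 0.0781], [0.5883, 0.0732, 0.0877], [0.6061, 0.0916, 0.0898]]
scene green [354 228  10  12 100] [[0.4023, 0.0428, 0.0648], [0.4157, 0.052, 0.0742], [0.4219, 0.0605, 0.0767]]
scene green [493 272  14  14 141] [[0.4179, 0.319, 0.0645], [0.4313, 0.329, 0.0741], [0.4371, 0.339, 0.0769]]
scene red [ 56 136  55  32 436] [[0.3602, -0.6368, 0.0996], [0.4224, -0.615, 0.1017], [0.4769, -0.5904, 0.104]]
scene red [  25  141  131   86 3874] [[0.3498, -0.6133, 0.0235], [0.456, -0.526, 0.0934], [0.5641, -0.4963, 0.1032]]
scene red [274 151   9  17 112] [[0.2976, -0.1784, 0.1081], [0.3092, -0.1691, 0.1288], [0.3147, -0.1627, 0.1378]]
scene red [279 173   5  22  43] [[0.3014, -0.1733, 0.0219], [0.3062, -0.1712, 0.0534], [0.3086, -0.1692, 0.0836]]
scene red [276 252  20  20 369] [[0.5252, -0.066, 0.0777], [0.5468, -0.04
[... 3700 characters left out ...]
47], [0.6193, 0.0716, 0.0763]]
top brass [288 185  24  19  63] [[0.5664, 0.0519, 0.056], [0.573, 0.0657, 0.0739], [0.5979, 0.0937, 0.0868]]
top brass [296 188   7   7  31] [[0.5806, 0.0683, 0.0368], [0.5926, 0.0747, 0.0746], [0.594, 0.0791, 0.0879]]
top brass [354 202   5   4  14] [[0.5666, -0.0384, 0.0625], [0.5702, -0.0345, 0.0655], [0.5725, -0.0307, 0.0671]]
top brass [199 218   7   5  19] [[0.5264, 0.2546, 0.062], [0.5283, 0.2604, 0.0645], [0.533, 0.2653, 0.0673]]
top brass [448 229  17  16 171] [[0.4963, -0.2337, 0.0722], [0.5072, -0.2176, 0.0764], [0.5225, -0.2081, 0.0936]]
top brass [462 334  16  14  94] [[0.3038, -0.2721, 0.0202], [0.3187, -0.2569, 0.0223], [0.3266, -0.2489, 0.0421]]
```

View pics/c0.png

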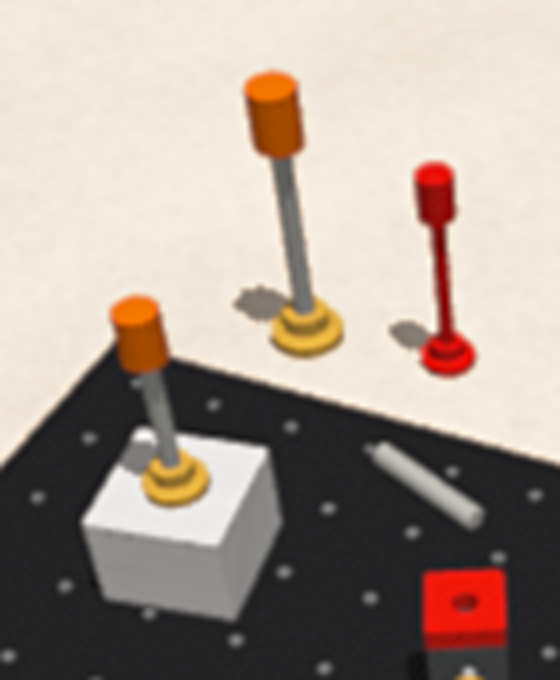

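View pics/c1.png

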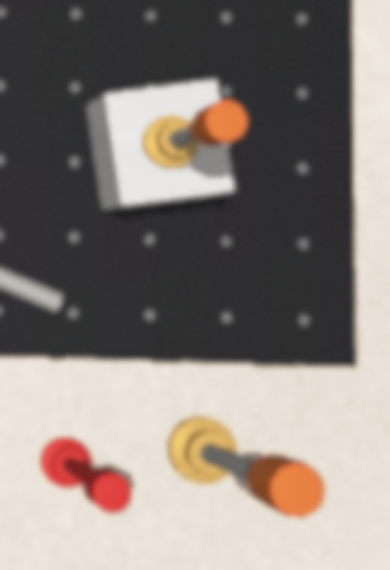

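```bash
python3 - <<'E'
from h import *
from scipy.spatial.transform import Rotation as Ro
S=np.load('pics/s0.npz');T=np.load('pics/t0.npz')
print(Ro.from_euler('xyz',sense()['tool_rot'],degrees=True).as_matrix().round(3))
def rect(n,A,c,zlo,zhi,r):
    W=world(n,A['d']); m=(np.hypot(W[...,0]-c[0],W[...,1]-c[1])<r)&(W[...,2]>zlo)&(W[...,2]<zhi)
    q=W[m]; R=cv2.minAreaRect((q[:,:2]*1000).astype(np.float32)); print(n,m.sum(),'rect',np.round(R[0],1),np.round(R[1],1),round(R[2],1),'z',np.median(q[:,2]).round(4),'bbox mid',(q[:,:2].min(0)+q[:,:2].max(0))/2)
for n,A in(('scene',S),('top',T)):
    print('yellow');rect(n,A,(.587,.073),.084,.095,.032)
    print('red');rect(n,A,(.545,-.047),.084,.095,.032)
    print('stand');rect(n,A,(.51,-.22),.062,.0715,.06)
    print('flange');rect(n,A,(.51,-.22),.0735,.09,.03)
    print('knobtop');rect(n,A,(.512,-.22),.179,.19,.03)
    print('board');rect(n,A,(.6,-.05),.0,.03,.03)
    W=world(n,A['d']); m=(np.hypot(W[...,0]-.512,W[...,1]+.22)<.022)&(W[...,2]>.095); q=W[m]
    for z in(.1,.11,.12,.13,.145,.155,.165,.175,.185):
        k=abs(q[:,2]-z)<.006
        if k.any(): print(z,k.sum(),q[k].mean(0).round(4),(q[k].max(0)-q[k].min(0)).round(4))
crop('s0',290,260,390,360,6,'c2');crop('t0',270,150,340,220,8,'c3')
E
```

```text
[[-0.     0.303  0.953]
 [-0.002  0.953 -0.303]
 [-1.    -0.002  0.   ]]
yellow
scene 371 rect [585.9  72.5] [36.5 39. ] 76.1 z 0.088 bbox mid [0.58679775 0.0724375 ]
red
scene 302 rect [543.1 -47.8] [40.2 35.3] 25.1 z 0.0881 bbox mid [ 0.54245675 -0.04840348]
stand
scene 758 rect [ 509.1 -223. ] [73.6 71.9] 8.5 z 0.0683 bbox mid [ 0.50930711 -0.22215404]
flange
scene 153 rect [ 512.5 -219.9] [29.4 32.6] 41.4 z 0.0775 bbox mid [ 0.5100749  -0.22264127]
knobtop
scene 86 rect [ 510.1 -221.9] [20.9 21.1] 77.3 z 0.1818 bbox mid [ 0.50968948 -0.22170115]
board
scene 685 rect [599.7 -50.8] [58.4 58.4] 22.2 z 0.0138 bbox mid [ 0.60012566 -0.04980286]
0.1 19 [ 0.5116 -0.2206  0.1006] [0.0075 0.007  0.0107]
0.11 25 [ 0.5119 -0.2204  0.1107] [0.0092 0.0086 0.0115]
0.12 25 [ 0.5116 -0.2202  0.1197] [0.0095 0.0086 0.0116]
0.13 24 [ 0.512  -0.2206  0.1294] [0.0088 0.0079 0.0106]
0.145 19 [ 0.5117 -0.2204  0.1428] [0.0055 0.008  0.0077]
0.155 41 [ 0.5154 -0.2174  0.1568] [0.0157 0.0178 0.009 ]
0.165 62 [ 0.5154 -0.2174  0.1648] [0.0171 0.0199 0.0114]
0.175 72 [ 0.5146 -0.2186  0.1758] [0.0224 0.01
[... 396 characters left out ...]
] 19.0 z 0.0767 bbox mid [ 0.51021377 -0.22182099]
knobtop
top 152 rect [ 510.5 -221.7] [21.6 21.7] 87.0 z 0.1813 bbox mid [ 0.51061938 -0.22185285]
board
top 595 rect [601.6 -49.6] [56.1 59.3] 9.6 z 0.0134 bbox mid [ 0.60075719 -0.04968342]
0.1 12 [ 0.5092 -0.2194  0.1004] [0.0089 0.0064 0.0107]
0.11 12 [ 0.5102 -0.219   0.1096] [0.0089 0.0062 0.011 ]
0.12 12 [ 0.5095 -0.2187  0.1202] [0.008  0.0042 0.0115]
0.13 8 [ 0.509  -0.2184  0.1278] [0.0069 0.0045 0.0082]
0.155 19 [ 0.5077 -0.2132  0.1569] [0.0164 0.0084 0.0088]
0.165 34 [ 0.5072 -0.2146  0.1651] [0.0195 0.0144 0.0114]
0.175 85 [ 0.5098 -0.2192  0.1783] [0.0214 0.0221 0.012 ]
0.185 152 [ 0.5105 -0.2218  0.1814] [0.0215 0.0219 0.0069]
```

```bash
cd pics; python3 -c "
import cv2,numpy as np
a=cv2.imread('c2.png');b=cv2.imread('c3.png');a=cv2.resize(a,(390,390));b=cv2.resize(b,(390,390));cv2.imwrite('c4.png',np.hstack([a,b]))"
```

```text
(no output)
```

View pics/c4.png

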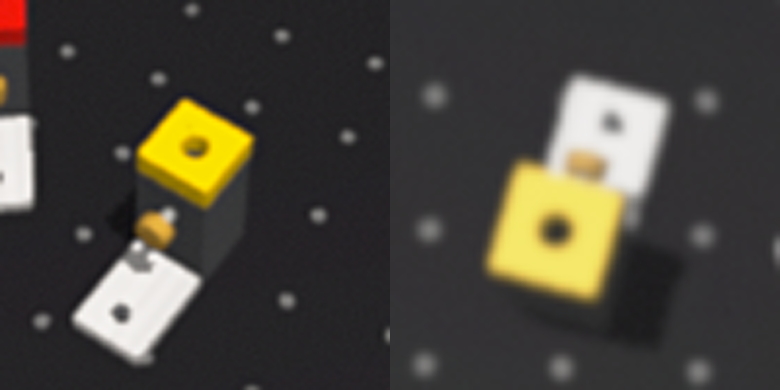

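```bash
python3 -m creep '[0,0,-0.05,2,-2.5,0.5,6, 0,0,-0.12,5,-6,1,6, 0,0,-0.2,8,-9.8,1.5,6, 0,0,-0.28,11.2,-13.5,2,6, 0,0,-0.36,14.4,-17.2,2.5,6, 0,0,-0.44,17.6,-21,3,6, 0,0,-0.52,20.5,-25,3.5,6, 0,0,-0.6,23,-29,4,6]' 20; python3 -c "
from h import *;s=sense();print(s['joints'].round(1),s['tool_pos'],s['contact_force'])"
```

```text
t: 0.9
tool_pos: [0.4206, 0.3036, 0.2548]
tool_rot: [-10.9, 90.0, -63.1]
contact_force: [1.0, -0.0, -0.2]
width: 0.0599
[-38.8  28.3  -3.4 105.2   2.2  46.5  -5.5] [0.42056099 0.30362371 0.25482578] [ 1.03226414 -0.0015056  -0.19296998]
```

```bash
python3 -m creep '[0,0,-0.07,1.5,-4,0,6, 0,0,-0.14,3,-8.7,0,6, 0,0,-0.21,4.5,-13.4,0,6, 0,0,-0.28,6,-18.2,0,6, 0,0,-0.35,7,-23,0,6, 0,0,-0.42,8,-27.8,0,6, 0,0,-0.49,8.5,-32.6,0,6, 0,0,-0.56,9,-37,0,6]'; python3 -m creep '[0,0,0,0,-4.5,0,6, 0,0,0,0,-9,0,6, 0,0,0,0,-13,0,6, 0,0,0,0.1,-15.8,0,6, 0,0,0,0.1,-15.8,0,6, 0,0,0,0.1,-15.8,0,6]'
```

```text
t: 1.7
tool_pos: [0.509, -0.0668, 0.2546]
tool_rot: [-68.6, 90.0, -152.9]
contact_force: [0.4, 0.3, 0.5]
width: 0.06
t: 2.3
tool_pos: [0.5099, -0.2221, 0.2544]
tool_rot: [-146.9, 89.9, 128.9]
contact_force: [0.2, 0.4, -0.1]
width: 0.0601
```

```bash
python3 -m creep '[0,0,0,0.05,0.03,-3,6, 0,0,0,0.05,0.03,-6,6, 0,0,0,0.05,0.03,-8,6, 0,0,0,0.05,0.03,-9.7,6, 0,0,0,0.05,0.03,-9.7,6,0,0,0,0.05,0.03,-9.7,6]'; python3 - <<'E'
from h import *
from scipy.spatial.transform import Rotation as Ro
print(Ro.from_euler('xyz',sense()['tool_rot'],degrees=True).as_matrix().round(3))
grab('scene','s1');crop('s1',130,60,330,260,3,'c5')
E
```

```text
t: 2.9
tool_pos: [0.5112, -0.2205, 0.1581]
tool_rot: [-178.8, 89.9, 97.3]
contact_force: [-0.3, -0.4, 0.5]
width: 0.0601
[[-0.     0.994  0.105]
 [ 0.001  0.105 -0.994]
 [-1.    -0.    -0.001]]
```

View pics/c5.png

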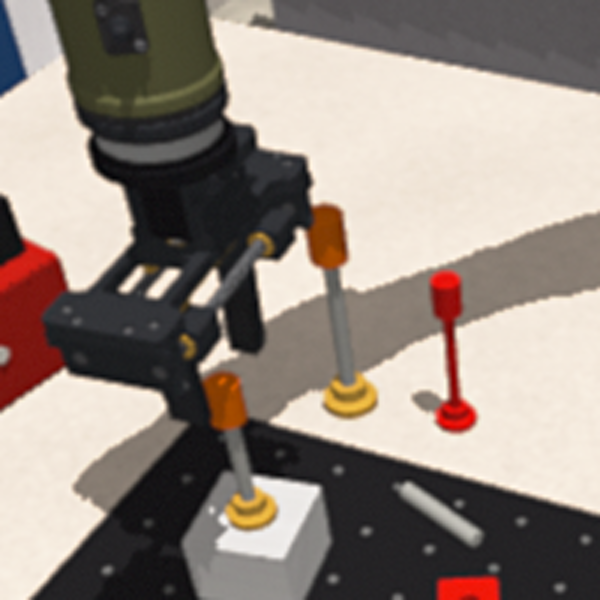

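```bash
python3 - <<'E'
from h import *
K,R,t=cam('scene')
def pr(p):
    q=K@(R@np.array(p)+t); return ((q[:2]/q[2]-[130,60])*3).round(1)
c=np.array([.5112,-.2205,0]); y=np.array([.994,.105,0])
for nm,o,z in(('nearpadtip',.03,.150),('farpadtip',-.03,.150),('nearback',.047,.150),('farback',-.047,.15),('knobtop',0,.1818),('knobbot',0,.152)): print(nm,pr(c+o*y+[0,0,z]))
d=np.load('pics/s1.npz')['d'];W=world('scene',d)
for u,v in((185,390),(195,410),(245,320),(250,345),(228,385),(235,405),(180,360)): print(u,v,W[60+v//3,130+u//3].round(3))
E
```

```text
nearpadtip [208.3 454.4]
farpadtip [250.6 393.6]
nearback [195.6 472.8]
farback [261.8 377.4]
knobtop [220.3 383.5]
knobbot [229.4 420.8]
185 390 [ 0.593 -0.177  0.252]
195 410 [ 0.554 -0.207  0.2  ]
245 320 [ 0.479 -0.218  0.209]
250 345 [ 0.48  -0.218  0.189]
228 385 [ 0.51  -0.215  0.182]
235 405 [ 0.512 -0.213  0.168]
180 360 [ 0.589 -0.177  0.269]
```

```bash
python3 - <<'E'
from h import *
grab('scene','s2');crop('s2',130,60,330,260,3,'c6');s=sense();print(s['tool_pos'],s['t'],s['contact_force'])
E
```

```text
[ 0.51168515 -0.22147918  0.15886835] 3.0 [-0.31506983  0.6203169   0.19522785]
```

View pics/c6.png

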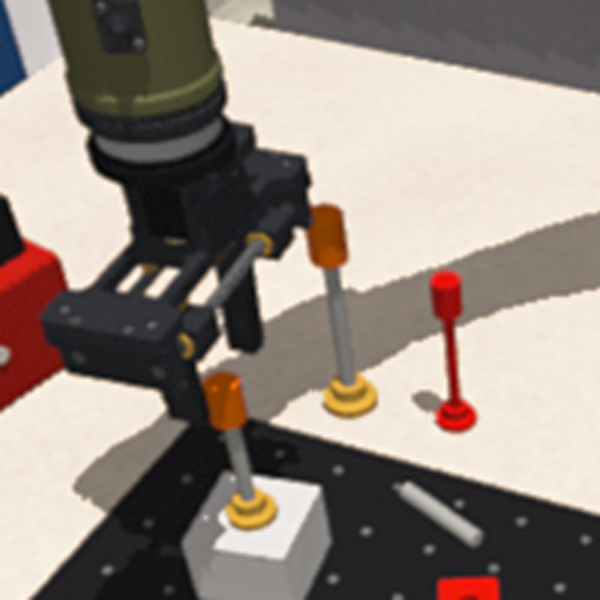

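```bash
python3 - <<'E'
from h import *
S=np.load('pics/s2.npz');d=S['d'];p=S['p'].astype(int);W=world('scene',d)
dark=p.max(-1)<75
for nm,x0,x1 in(('far',.44,.497),('near',.525,.60)):
    m=dark&(W[...,0]>x0)&(W[...,0]<x1)&(abs(W[...,1]+.22)<.05)&(W[...,2]>.11)&(W[...,2]<.235)
    q=W[m];print(nm,m.sum(),np.percentile(q[:,2],[0,2,5,20]).round(4))
    for z in np.arange(.18,.235,.01):
        k=abs(q[:,2]-z)<.005
        if k.sum()>2:print(round(z,3),k.sum(),q[k].min(0).round(4),q[k].max(0).round(4))
# table and unchanged level
for a,b in(((.2,.25),(.0,.1)),((.3,.35),(-.1,0.))):
    k=(W[...,0]>a[0])&(W[...,0]<a[1])&(W[...,1]>b[0])&(W[...,1]<b[1]);print('table',k.sum(),np.median(W[k][:,2]))
g,dd=grab('top','t2');crop('t2',340,120,540,320,4,'c7')
E
```

```text
far 250 [0.1846 0.1866 0.1877 0.1952]
0.19 48 [ 0.4697 -0.2311  0.185 ] [ 0.483  -0.2142  0.195 ]
0.2 56 [ 0.4696 -0.2314  0.1952] [ 0.4832 -0.2141  0.2049]
0.21 51 [ 0.4691 -0.2314  0.2054] [ 0.4836 -0.2135  0.2148]
0.22 48 [ 0.4686 -0.2315  0.215 ] [ 0.4821 -0.2132  0.2249]
0.23 46 [ 0.4655 -0.2338  0.2251] [ 0.4821 -0.2138  0.2347]
near 173 [0.1843 0.1873 0.1887 0.1942]
0.19 41 [ 0.5417 -0.2259  0.1866] [ 0.5567 -0.2059  0.1949]
0.2 54 [ 0.5418 -0.2242  0.1952] [ 0.5578 -0.2054  0.205 ]
0.21 49 [ 0.541  -0.2239  0.205 ] [ 0.5579 -0.205   0.2148]
0.22 15 [ 0.5436 -0.2096  0.2152] [ 0.5546 -0.2058  0.2247]
0.23 13 [ 0.5435 -0.209   0.2254] [ 0.5561 -0.2049  0.2345]
table 567 0.0013250851536416545
table 645 0.0013929038774448804
```

View pics/c7.png

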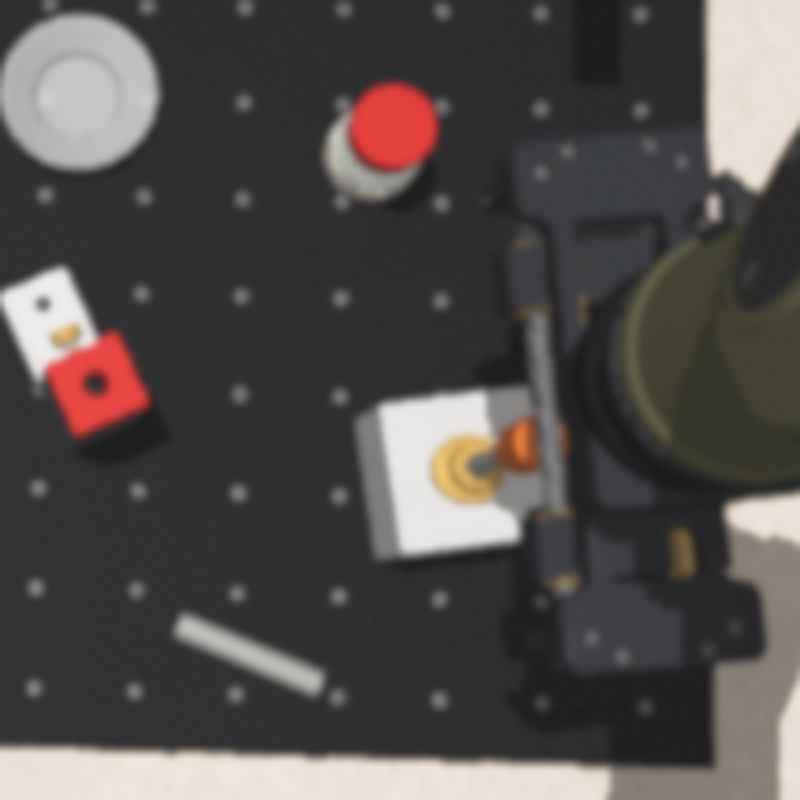

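```bash
python3 -m creep '[0,0,0,-0.05,-0.1,-0.8,6, 0,0,0,-0.05,-0.1,-1.6,6, 0,0,0,-0.05,-0.1,-2.4,6, 0,0,0,-0.05,-0.1,-3.2,6, 0,0,0,-0.05,-0.1,-3.7,6,0,0,0,-0.05,-0.1,-3.7,6]'; python3 - <<'E'
from h import *
grab('scene','s3');crop('s3',130,60,330,260,3,'c8');s=sense();print(s['tool_pos'],s['t'],s['contact_force'])
E
```

```text
t: 3.65
tool_pos: [0.5097, -0.2228, 0.1198]
tool_rot: [-118.7, 89.9, 157.2]
contact_force: [0.3, -0.2, -0.8]
width: 0.0599
[ 0.51006074 -0.22293848  0.12032923] 3.7 [-0.40586634 -0.17503484  1.00548375]
```

View pics/c8.png

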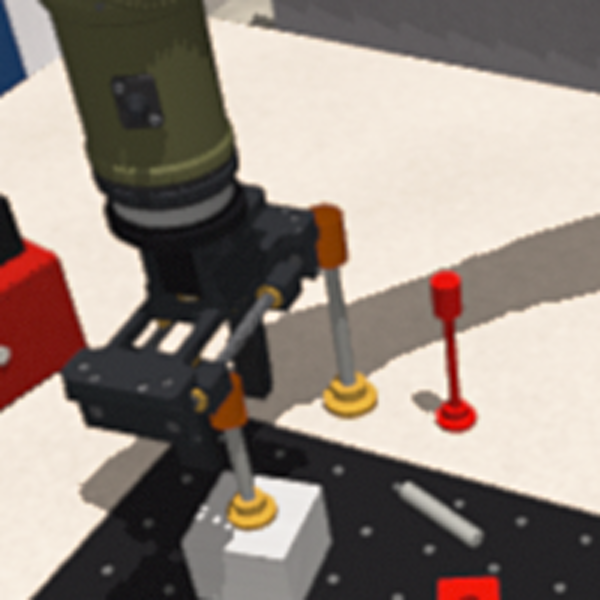

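```bash
python3 -m creep '[0,0,0,0,0,0,4, 0,0,0,0,0,0,3, 0,0,0,0,0,0,2.4, 0,0,0,0,0,0,1.8, 0,0,0,0,0,0,1.8, 0,0,0,0,0,0,1.8, 0,0,0,0,0,0,1.8]' 40; python3 - <<'E'
from h import *
s=sense();print(s['tool_pos'],s['t'],s['contact_force'],s['wrist_torque'])
E
```

```text
t: 4.4
tool_pos: [0.5103, -0.2231, 0.121]
tool_rot: [27.5, 90.0, -56.6]
contact_force: [-1.1, 1.1, 1.8]
width: 0.0212
[ 0.51026803 -0.22311366  0.12095421] 4.4 [-1.06455245  1.09603542  1.78088683] [-0.11356651  0.09667334  0.07187898]
```

```bash
python3 -m creep '[0,0,0,0,0,0.5,1.8, 0,0,0,0,0,1.3,1.8, 0,0,0,0,0,2.5,1.8, 0,0,0,0,0,4,1.8, 0,0,0,0,0,5.5,1.8, 0,0,0,0,0,6.6,1.8, 0,0,0,0,0,7,1.8, 0,0,0,0,0,7,1.8]'; python3 - <<'E'
from h import *
grab('scene','s4');crop('s4',130,60,330,260,3,'c9');s=sense();print(s['tool_pos'],s['t'],s['contact_force'],s['wrist_torque'],s['width'])
E
```

```text
t: 5.2
tool_pos: [0.5107, -0.2232, 0.1916]
tool_rot: [67.2, 89.9, -16.9]
contact_force: [-0.2, -0.5, -1.0]
width: 0.0217
[ 0.51026005 -0.22294519  0.19093026] 5.25 [-0.1412347   0.74274426 -2.15853602] [-0.07897361  0.0721352   0.0244453 ] 0.021159967897013774
```

View pics/c9.png

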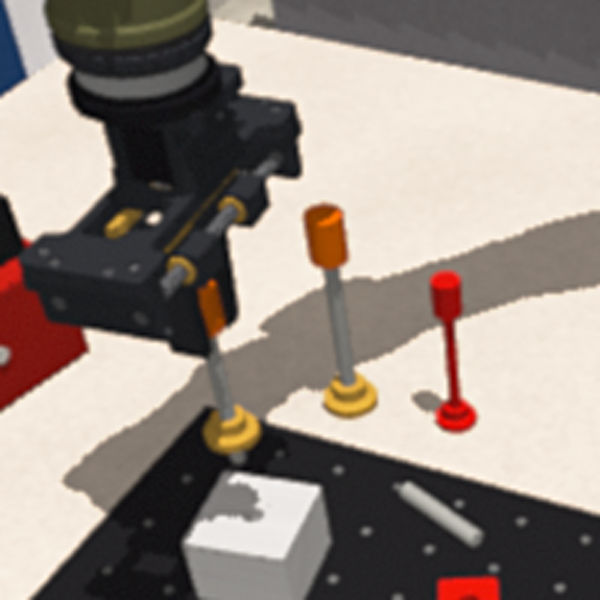

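```bash
python3 -m creep '[0,0,0,0.7,2.5,0.5,1.8, 0,0,0,1.8,7,0.5,1.8, 0,0,0,3,11.7,0.5,1.8, 0,0,0,4.3,16.4,0.5,1.8, 0,0,0,5.6,21,0.5,1.8, 0,0,0,6.7,25,0.5,1.8, 0,0,0,7.4,28,0.5,1.8, 0,0,0,7.7,29.5,0.5,1.8]';python3 -m creep '[0,0,0,0,0,0,1.8,0,0,0,0,0,0,1.8,0,0,0,0,0,0,1.8,0,0,0,0,0,0,1.8]'; cat > tilt.py <<'E'
from h import *
import sys
f=sys.argv[1]
for n in('scene','top'):
    g,d=grab(n,f+n[0]); W=world(n,d); s=sense(); c=s['tool_pos']
    hsv=cv2.cvtColor(g,cv2.COLOR_RGB2HSV)
    near=(np.hypot(W[...,0]-c[0],W[...,1]-c[1])<.03)&(d>0)
    o=near&(cv2.inRange(hsv,(5,150,60),(15,255,255))>0)&(W[...,2]>.13)
    b=near&(cv2.inRange(hsv,(16,90,80),(25,255,255))>0)&(W[...,2]>.1)&(W[...,2]<.2)
    for nm,m in(('orange',o),('brass',b)):
        q=W[m]
        if len(q)>5: print(n,nm,len(q),np.percentile(q,[2,50,98],axis=0).round(4).tolist())
    m=near&~b&~o&(hsv[...,1]<70)&(W[...,2]>.1)&(W[...,2]<.22)&(np.hypot(W[...,0]-c[0],W[...,1]-c[1])<.015)
    q=W[m]
    for z in np.arange(.1,.2,.008):
        k=abs(q[:,2]-z)<.004
        if k.sum()>3: print(n,round(z,3),k.sum(),q[k].mean(0).round(4),(q[k].max(0)-q[k].min(0)).round(4))
print(s['tool_pos'],s['t'],s['contact_force'],s['wrist_torque'],s['width'])
E
python3 tilt.py a; python3 -c "
from h import *
crop('as',250,130,450,330,3,'d0');crop('at',200,80,400,280,3,'d1')"
```

```text
t: 6.05
tool_pos: [0.5871, 0.0763, 0.1948]
tool_rot: [-147.9, 89.9, 128.3]
contact_force: [-1.1, -0.5, -1.7]
width: 0.0216
t: 6.45
tool_pos: [0.5871, 0.0695, 0.196]
tool_rot: [-13.4, 89.9, -97.7]
contact_force: [0.0, 0.1, -0.7]
width: 0.0214
scene brass 286 [[0.5768, 0.0546, 0.1428], [0.5929, 0.0729, 0.1506], [0.6026, 0.0856, 0.161]]
scene 0.164 15 [0.5902 0.0709 0.1644] [0.004 0.006 0.007]
scene 0.172 19 [0.5902 0.0707 0.1725] [0.0045 0.008  0.0078]
scene 0.18 18 [0.5902 0.071  0.1802] [0.005  0.0071 0.0073]
scene 0.188 19 [0.5907 0.0705 0.1876] [0.0055 0.0081 0.0078]
[0.58726181 0.07046918 0.1959895 ] 6.55 [ 0.27816716 -0.16334258 -1.9113294 ] [-0.08247145  0.04235358 -0.01965827] 0.02198968916456452
```

View pics/d0.png

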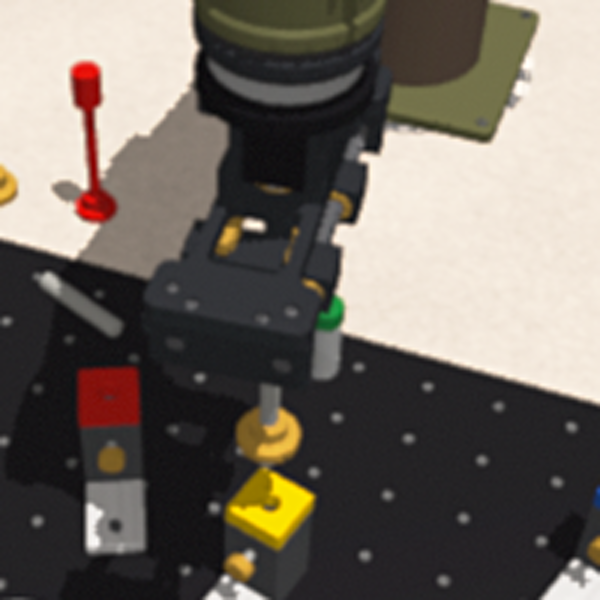

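View pics/d1.png

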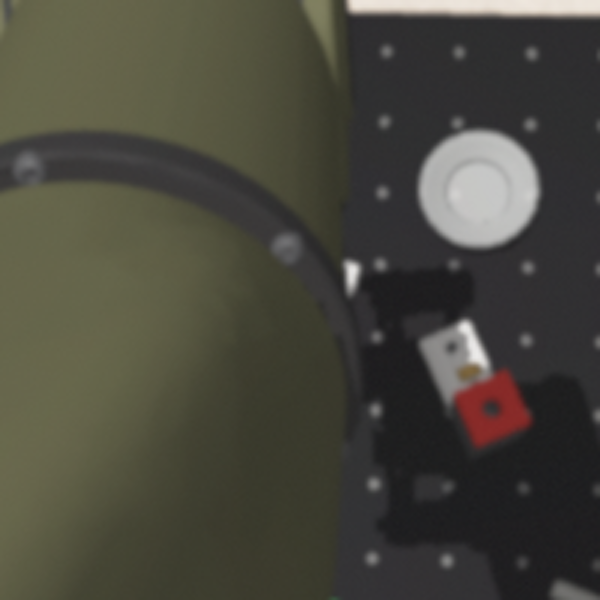

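```bash
cat > lat.py <<'E'
from h import *
import sys
def pr(p):
    K,R,t=cam('scene'); q=K@(R@np.array(p,float)+t); return q[:2]/q[2]
def flange(f,c,zlo,zhi):
    """fit flange cylinder center by silhouette: brass mask moments vs synthetic"""
    A=np.load('pics/'+f+'.npz');p,d=A['p'],A['d'];W=world('scene',d)
    hsv=cv2.cvtColor(p,cv2.COLOR_RGB2HSV)
    m=(cv2.inRange(hsv,(14,80,70),(26,255,255))>0)&(np.hypot(W[...,0]-c[0],W[...,1]-c[1])<.03)&(W[...,2]>zlo)&(W[...,2]<zhi)
    v,u=np.nonzero(m); 
    # circle fit on outer rim in world: points r
    q=W[m]; 
    z=q[:,2]; top=q[(z>np.percentile(z,30))&(z<np.percentile(z,60))]
    return m,u.min(),u.max(),v.min(),v.max(),u.mean(),v.mean(),np.percentile(z,[2,25,50,75,98])
if __name__=='__main__':
    for f,c,a,b in(('s0',(.5104,-.2218),.07,.1),(sys.argv[1],(.588,.071),float(sys.argv[2]),float(sys.argv[3]))):
        r=flange(f,c,a,b); print(f,r[0].sum(),r[1:7],r[7].round(4))
    print('bore',ray('scene',340,297.9,.088),ray('top',299.8,191.3,.088))
    A=np.load('pics/'+sys.argv[1]+'.npz');g=cv2.cvtColor(A['p'],cv2.COLOR_RGB2GRAY)
    for v in range(258,268): print(v,g[v,330:352].tolist())
E
python3 lat.py as .13 .17; python3 -c "
from h import *
crop('as',310,240,370,320,9,'d2')"
```

```text
s0 167 (np.int64(205), np.int64(221), np.int64(222), np.int64(236), np.float64(213.2694610778443), np.float64(229.7125748502994)) [0.0708 0.0743 0.0758 0.0829 0.0861]
as 284 (np.int64(329), np.int64(349), np.int64(266), np.int64(283), np.float64(338.80281690140845), np.float64(275.17957746478874)) [0.144  0.1492 0.1506 0.1577 0.161 ]
bore [0.58765067 0.07410023 0.088     ] [0.58572468 0.07176345 0.088     ]
258 [34, 35, 36, 35, 35, 34, 51, 76, 80, 77, 69, 60, 57, 41, 31, 27, 30, 29, 27, 30, 30, 33]
259 [35, 34, 34, 36, 32, 34, 54, 85, 96, 98, 95, 98, 103, 70, 39, 31, 30, 31, 29, 32, 33, 33]
260 [36, 35, 35, 34, 35, 34, 54, 86, 98, 101, 100, 106, 113, 79, 40, 33, 33, 34, 34, 34, 33, 32]
261 [35, 36, 35, 35, 35, 34, 55, 86, 98, 101, 100, 105, 112, 76, 40, 35, 34, 34, 35, 35, 33, 33]
262 [34, 35, 37, 34, 35, 34, 53, 85, 96, 100, 99, 104, 110, 73, 37, 35, 35, 36, 34, 35, 35, 35]
263 [25, 33, 36, 34, 34, 34, 54, 86, 98, 101, 98, 104, 110, 70, 37, 32, 35, 35, 35, 34, 34, 35]
264 [18, 25, 31, 33, 32, 36, 59, 87, 98, 100, 99, 104, 106, 68, 34, 31, 33, 34, 37, 35, 36, 35]
265 [20, 19, 21, 26, 38, 53, 72, 90, 99, 100, 99, 104, 111, 86, 52, 34, 31, 32, 34, 35, 35, 35]
266 [19, 19, 26, 42, 67, 82, 89, 93, 96, 99, 101, 115, 133, 137, 110, 64, 35, 30, 32, 33, 35, 35]
267 [18, 34, 55, 71, 87, 96, 93, 94, 97, 100, 105, 119, 142, 172, 167, 123, 80, 46, 31, 30, 33, 36]
```

View pics/d2.png

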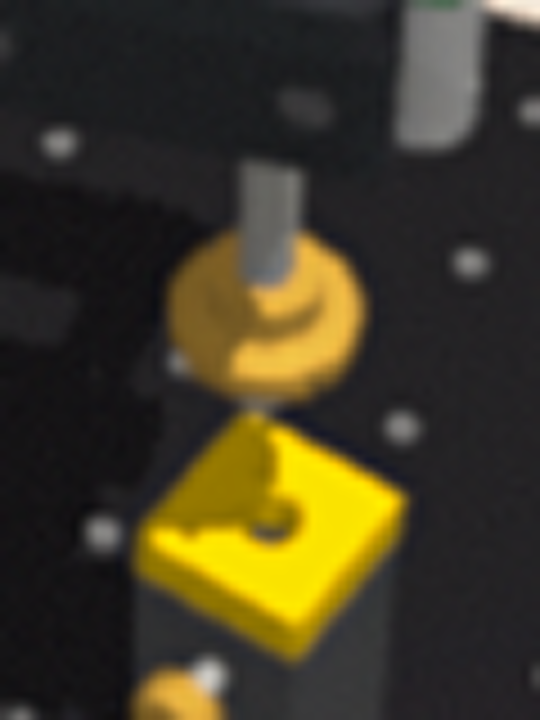

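```bash
python3 - <<'E'
from h import *
from lat import pr
print('bore',ray('scene',339.55,297.3,.088))
for x in(.586,.588,.590):
  for y in(.069,.071,.073): print(x,y,'rod@.17',pr((x,y,.170)).round(2),'flangetop',pr((x,y,.1505)).round(2),'tip',pr((x,y,.122)).round(2),'mouth',pr((x,y,.088)).round(2))
# flange-top ellipse prediction bounds vs mask for s0 and now
for f,c,z in(('s0',(.5104,-.2218),.0755),('as',(.588,.071),.1505)):
  th=np.linspace(0,6.283,200);P=np.array([pr((c[0]+.017*np.cos(a),c[1]+.017*np.sin(a),zz)) for a in th for zz in(z,z-.0065)]);print(f,P.min(0),P.max(0))
# yellow top square corners by rect
S=np.load('pics/s0.npz');hsv=cv2.cvtColor(S['p'],cv2.COLOR_RGB2HSV);W=world('scene',S['d'])
m=(cv2.inRange(hsv,(22,150,190),(34,255,255))>0)&(W[...,2]>.08);m[:280]=0
m=m.astype(np.uint8);v,u=np.nonzero(m);print('bright yellow',m.sum(),u.min(),u.max(),v.min(),v.max(),cv2.minAreaRect(np.c_[u,v].astype(np.float32)))
E
```

```text
bore [0.58673841 0.07296062 0.088     ]
0.586 0.069 rod@.17 [339.   264.87] flangetop [338.62 272.81] tip [338.1  283.88] mouth [337.51 296.3 ]
0.586 0.071 rod@.17 [340.19 265.22] flangetop [339.79 273.16] tip [339.24 284.23] mouth [338.61 296.64]
0.586 0.073 rod@.17 [341.39 265.57] flangetop [340.97 273.51] tip [340.38 284.57] mouth [339.72 296.98]
0.588 0.069 rod@.17 [338.57 265.77] flangetop [338.2  273.71] tip [337.69 284.77] mouth [337.12 297.18]
0.588 0.071 rod@.17 [339.76 266.12] flangetop [339.37 274.06] tip [338.83 285.12] mouth [338.22 297.52]
0.588 0.073 rod@.17 [340.96 266.47] flangetop [340.55 274.41] tip [339.97 285.46] mouth [339.32 297.87]
0.59 0.069 rod@.17 [338.14 266.67] flangetop [337.78 274.61] tip [337.28 285.66] mouth [336.72 298.06]
0.59 0.071 rod@.17 [339.34 267.02] flangetop [338.95 274.96] tip [338.42 286.01] mouth [337.82 298.41]
0.59 0.073 rod@.17 [340.54 267.37] flangetop [340.13 275.31] tip [339.56 286.36] mouth [338.93 298.75]
s0 [204.48434752 223.10265042] [222.36455415 237.35417978]
as [328.71246609 266.00056973] [349.97789348 284.95921286]
bright yellow 363 326 353 286 309 ((339.67645263671875, 297.2059020996094), (22.6378116607666, 18.521846771240234), 30.963756561279297)
```

```bash
python3 -m creep '[0,0,0,-0.1,0.2,-0.6,1.8, 0,0,0,-0.1,0.2,-1.4,1.8, 0,0,0,-0.1,0.2,-2.2,1.8, 0,0,0,-0.1,0.2,-2.7,1.8, 0,0,0,-0.1,0.2,-2.7,1.8, 0,0,0,-0.1,0.2,-2.7,1.8, 0,0,0,-0.1,0.2,-2.7,1.8]'; python3 -c "
from h import *
grab('scene','bs');crop('bs',310,240,370,320,9,'d3');s=sense();print(s['tool_pos'],s['contact_force'],s['wrist_torque'],s['t'])"
```

```text
t: 7.25
tool_pos: [0.5866, 0.0739, 0.1691]
tool_rot: [87.7, 90.0, 3.6]
contact_force: [-0.0, 0.1, -1.4]
width: 0.0212
[0.58663412 0.07398173 0.16915379] [-0.40191676  0.505498   -0.05774693] [-0.05338546  0.03173236  0.00671391] 7.3
```

View pics/d3.png

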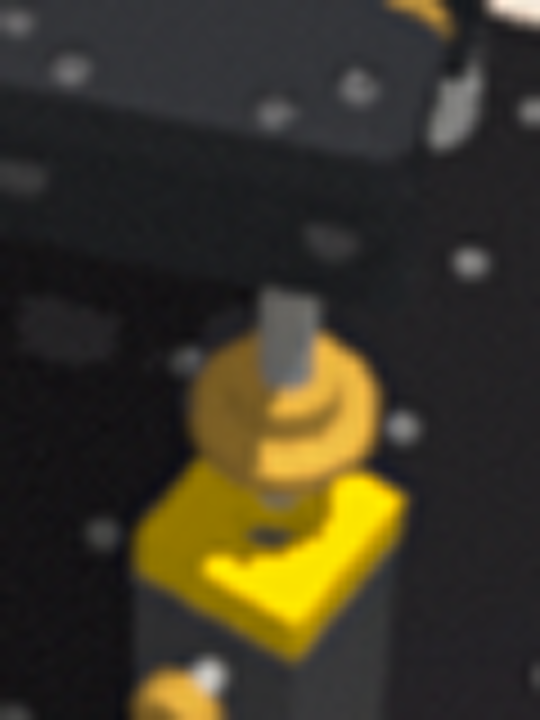

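```bash
python3 -m creep '[0,0,0,0,-0.15,0,1.8, 0,0,0,0,-0.15,0,1.8, 0,0,0,0,-0.15,0,1.8, 0,0,0,0,-0.15,0,1.8, 0,0,0,0,-0.15,0,1.8, 0,0,0,0,-0.15,0,1.8]'; python3 -c "
from h import *
grab('scene','es');crop('es',310,240,370,320,9,'d4');s=sense();print(s['tool_pos'],s['contact_force'],s['wrist_torque'],s['t'])"
```

```text
t: 7.9
tool_pos: [0.5863, 0.0725, 0.1688]
tool_rot: [129.1, 90.0, 45.0]
contact_force: [0.0, -0.7, -0.8]
width: 0.0216
[0.58632966 0.0725049  0.16884316] [-0.04630111  0.79266662 -1.10201658] [-0.06561628  0.09514565 -0.0004637 ] 7.95
```

View pics/d4.png

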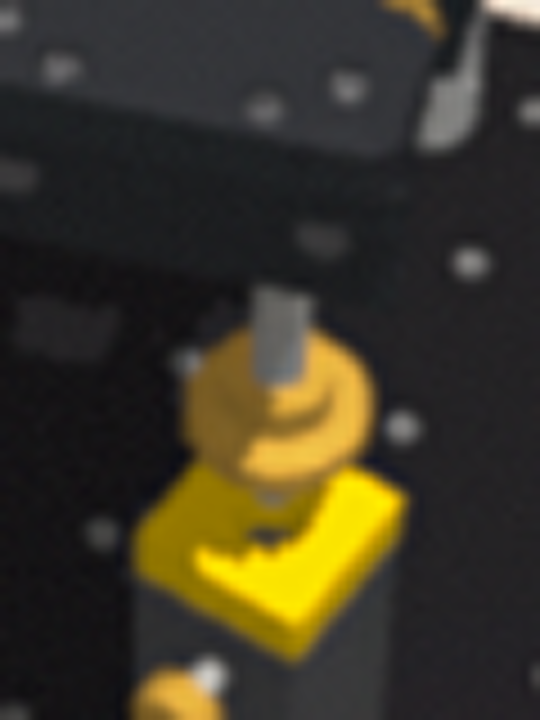

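```bash
python3 -m creep '[0,0,0,0,-0.03,-0.3,1.8, 0,0,0,0,-0.03,-0.5,1.8, 0,0,0,0,-0.03,-0.7,1.8, 0,0,0,0,-0.03,-0.8,1.8, 0,0,0,0,-0.03,-0.9,1.8, 0,0,0,0,-0.03,-1.0,1.8]'; python3 -m creep '[0,0,0,0,0,-0.1,1.8, 0,0,0,0,0,-0.2,1.8, 0,0,0,0,0,-0.3,1.8]'
```

```text
t: 8.55
tool_pos: [0.5864, 0.0722, 0.1588]
tool_rot: [103.1, 90.0, 19.0]
contact_force: [-0.2, -0.4, -0.5]
width: 0.0216
t: 8.85
tool_pos: [0.5863, 0.0722, 0.1558]
tool_rot: [103.6, 90.0, 19.5]
contact_force: [-0.0, -0.2, -1.5]
width: 0.0215
```

```bash
python3 -m creep '[0,0,0,0,0,-0.2,1.8, 0,0,0,0,0,-0.4,1.8, 0,0,0,0,0,-0.5,1.8, 0,0,0,0,0,-0.5,1.8]'; python3 -c "
from h import *
grab('scene','fs');crop('fs',310,240,370,320,9,'d5');s=sense();print(s['tool_pos'],s['contact_force'],s['wrist_torque'],s['t'])"
```

```text
t: 9.25
tool_pos: [0.5862, 0.0721, 0.1506]
tool_rot: [-87.9, 90.0, -172.0]
contact_force: [-0.1, -0.9, -0.7]
width: 0.0215
[0.5862653  0.07215712 0.150737  ] [ 0.0740112  -0.01805173 -0.91710924] [-0.06432384  0.10507268 -0.03059531] 9.3
```

View pics/d5.png

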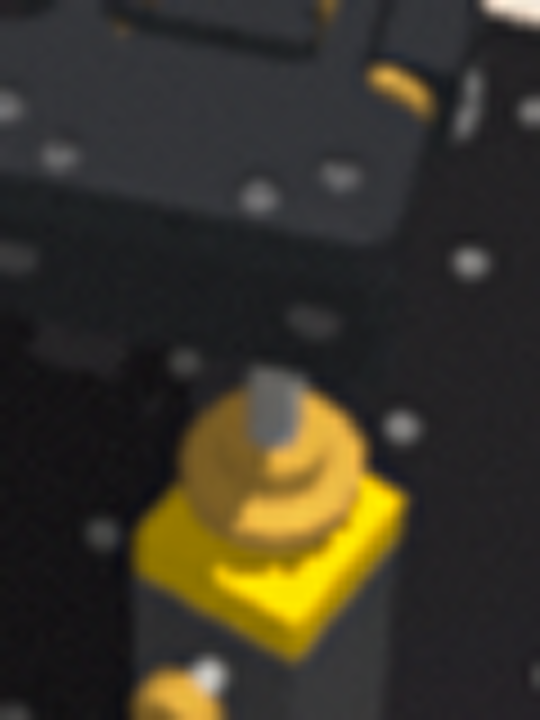

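```bash
python3 -m creep '[0,0,0,0,0,-0.2,1.8, 0,0,0,0,0,-0.4,1.8, 0,0,0,0,0,-0.6,1.8, 0,0,0,0,0,-0.8,1.8, 0,0,0,0,0,-1.0,1.8,0,0,0,0,0,-1.15,1.8,0,0,0,0,0,-1.3,1.8]';  python3 -m creep '[0,0,0,0,0,-0.1,1.8, 0,0,0,0,0,-0.2,1.8, 0,0,0,0,0,-0.3,1.8, 0,0,0,0,0,-0.4,1.8]'
```

```text
t: 10.0
tool_pos: [0.5865, 0.0721, 0.1382]
tool_rot: [97.2, 90.0, 13.1]
contact_force: [-1.4, -0.1, 3.6]
width: 0.0214
t: 10.4
tool_pos: [0.5864, 0.0722, 0.1338]
tool_rot: [92.8, 90.0, 8.7]
contact_force: [-0.7, -0.8, 3.0]
width: 0.0215
```

```bash
python3 -m creep '[0,0,0,0,0,-0.1,1.8, 0,0,0,0,0,-0.2,1.8, 0,0,0,0,0,-0.3,1.8]'
```

```text
t: 10.7
tool_pos: [0.5863, 0.0722, 0.1307]
tool_rot: [95.3, 90.0, 11.2]
contact_force: [0.0, 0.3, 3.1]
width: 0.0218
```

```bash
python3 -m creep '[0,0,0,0,0,-0.1,1.8, 0,0,0,0,0,-0.2,1.8]'
```

```text
t: 10.9
tool_pos: [0.5863, 0.0722, 0.1288]
tool_rot: [107.2, 90.0, 23.1]
contact_force: [-0.7, -0.5, 2.9]
width: 0.022
```

```bash
python3 -m creep '[0,0,0,0,0,-0.1,1.8, 0,0,0,0,0,-0.2,1.8]'
```

```text
t: 11.1
tool_pos: [0.5863, 0.0722, 0.1268]
tool_rot: [132.1, 90.0, 48.0]
contact_force: [-0.9, 0.3, 3.1]
width: 0.0215
```

```bash
python3 -m creep '[0,0,0,0,0,-0.1,1.8, 0,0,0,0,0,-0.2,1.8]'
```

```text
t: 11.3
tool_pos: [0.5863, 0.0722, 0.1247]
tool_rot: [-150.4, 90.0, 125.5]
contact_force: [-0.8, -0.5, 3.3]
width: 0.0214
```

```bash
python3 -m creep '[0,0,0,0,0,-0.1,1.8, 0,0,0,0,0,-0.2,1.8]'
```

```text
t: 11.5
tool_pos: [0.5863, 0.0722, 0.1227]
tool_rot: [-121.7, 90.0, 154.2]
contact_force: [-0.5, 0.4, 2.8]
width: 0.0215
```

```bash
python3 -m creep '[0,0,0,0,0,-0.1,1.8, 0,0,0,0,0,-0.2,1.8]'
```

```text
t: 11.7
tool_pos: [0.5863, 0.0722, 0.1207]
tool_rot: [-75.3, 90.0, -159.4]
contact_force: [-0.9, -1.2, 3.2]
width: 0.0215
```

```bash
python3 -m creep '[0,0,0,0,0,-0.1,1.8, 0,0,0,0,0,-0.2,1.8]'
```

```text
t: 11.9
tool_pos: [0.5863, 0.0721, 0.1187]
tool_rot: [93.3, 90.0, 9.2]
contact_force: [-1.4, -0.1, 3.7]
width: 0.0217
```

```bash
python3 -m creep '[0,0,0,0,0,-0.1,1.8, 0,0,0,0,0,-0.2,1.8]'; python3 -c "
from h import *
grab('scene','gs');crop('gs',290,200,390,320,6,'d6')"
```

```text
t: 12.1
tool_pos: [0.5863, 0.0721, 0.1167]
tool_rot: [-93.8, 90.0, -177.9]
contact_force: [-1.3, 0.4, 2.9]
width: 0.0215
```

View pics/d6.png

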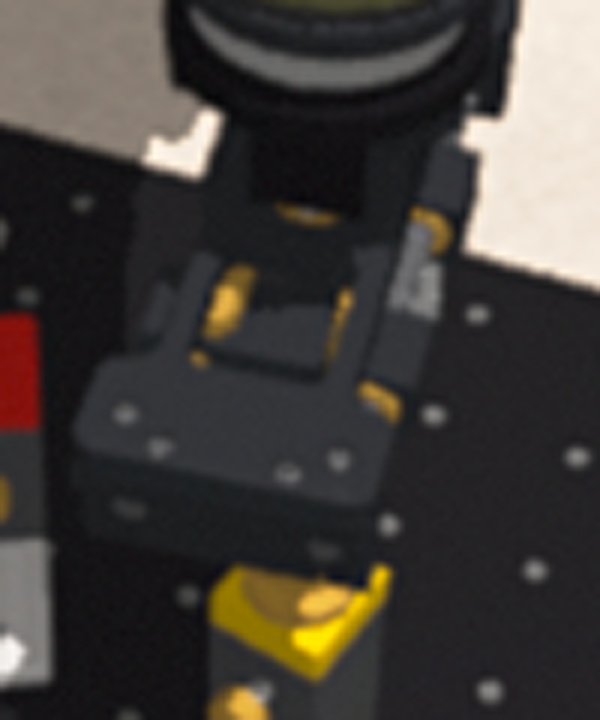

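```bash
python3 -m creep '[0,0,0,0,0,-0.1,1.8, 0,0,0,0,0,-0.2,1.8]'
```

```text
t: 12.35
tool_pos: [0.5862, 0.0722, 0.1148]
tool_rot: [-84.7, 90.0, -168.8]
contact_force: [-1.7, 0.0, 3.7]
width: 0.0217
```

```bash
python3 -m creep '[0,0,0,0,0,-0.1,1.8, 0,0,0,0,0,-0.2,1.8]'
```

```text
t: 12.55
tool_pos: [0.5863, 0.0722, 0.1128]
tool_rot: [-131.3, 90.0, 144.6]
contact_force: [-1.0, -0.4, 2.9]
width: 0.0215
```

```bash
python3 -m creep '[0,0,0,0,0,-0.1,1.8]'
```

```text
t: 12.65
tool_pos: [0.5867, 0.0722, 0.1124]
tool_rot: [94.9, 89.9, 10.8]
contact_force: [-3.9, -0.1, 13.5]
width: 0.0214
```

```bash
python3 -m creep '[0,0,0,0,0,-0.1,1.8]'
```

```text
t: 12.75
tool_pos: [0.5872, 0.0722, 0.1123]
tool_rot: [95.8, 89.9, 11.7]
contact_force: [-3.4, -0.3, 19.3]
width: 0.0215
```

```bash
python3 -m creep '[0,0,0,-0.04,0,0.12,1.8]'; python3 -m creep '[0,0,0,0,0,0,1.8]'
```

```text
t: 12.85
tool_pos: [0.5864, 0.0721, 0.1126]
tool_rot: [93.1, 89.9, 9.0]
contact_force: [-1.6, -0.4, 0.1]
width: 0.0215
t: 12.95
tool_pos: [0.5866, 0.0722, 0.1125]
tool_rot: [92.7, 89.9, 8.6]
contact_force: [-1.0, 0.1, 5.8]
width: 0.0214
```

```bash
python3 -m creep '[0,0,0,0,0,0,1.8,0,0,0,0,0,0,1.8]'; python3 -m creep '[0,0,0,0,0,0,1.8,0,0,0,0,0,0,1.8]'
```

```text
t: 13.15
tool_pos: [0.5866, 0.0722, 0.1125]
tool_rot: [91.7, 89.9, 7.6]
contact_force: [-1.3, -0.5, 7.2]
width: 0.0216
t: 13.35
tool_pos: [0.5867, 0.0723, 0.1125]
tool_rot: [92.1, 89.9, 8.0]
contact_force: [-1.4, -0.2, 7.0]
width: 0.0216
```

```bash
python3 -m creep '[0,0,0,0,0,-0.03,1.8, 0,0,0,0,0,-0.05,1.8, 0,0,0,0,0,-0.05,1.8, 0,0,0,0,0,-0.05,1.8]'; python3 -m creep '[0,0,0,0,0,0,1.8,0,0,0,0,0,0,1.8]'
```

```text
t: 13.75
tool_pos: [0.5868, 0.0722, 0.1124]
tool_rot: [92.7, 89.9, 8.6]
contact_force: [-1.5, 0.2, 9.4]
width: 0.0213
t: 13.95
tool_pos: [0.5869, 0.0722, 0.1124]
tool_rot: [93.4, 89.9, 9.3]
contact_force: [-1.4, -0.5, 9.3]
width: 0.0216
```

```bash
python3 -m creep '[0,0,0,0,0,-0.03,1.8, 0,0,0,0,0,-0.05,1.8, 0,0,0,0,0,-0.05,1.8]'; for i in 1 2 3 4; do python3 -m creep '[0,0,0,0,0,0,1.8,0,0,0,0,0,0,1.8]' | grep -E 't:|force'; done
```

```text
t: 14.25
tool_pos: [0.587, 0.0722, 0.1124]
tool_rot: [93.8, 89.9, 9.7]
contact_force: [-2.3, -0.8, 12.8]
width: 0.0217
t: 14.45
tool_rot: [93.7, 89.9, 9.6]
contact_force: [-2.1, 1.0, 12.9]
t: 14.65
tool_rot: [93.4, 89.9, 9.3]
contact_force: [-1.9, 0.2, 12.8]
t: 14.85
tool_rot: [94.1, 89.9, 10.0]
contact_force: [-2.7, 0.2, 12.6]
t: 15.05
tool_rot: [93.5, 89.9, 9.4]
contact_force: [-1.8, 0.3, 12.9]
```

```bash
for i in 1 2 3; do python3 -m creep '[0,0,0,0,0,0,1.8,0,0,0,0,0,0,1.8,0,0,0,0,0,0,1.8,0,0,0,0,0,0,1.8,0,0,0,0,0,0,1.8,0,0,0,0,0,0,1.8]' | grep -E 't:|force'; done
```

```text
t: 15.65
tool_rot: [93.8, 89.9, 9.7]
contact_force: [-2.5, -0.7, 12.6]
t: 16.25
tool_rot: [93.5, 89.8, 9.4]
contact_force: [-2.4, 0.7, 13.7]
t: 16.85
tool_rot: [94.0, 89.9, 9.9]
contact_force: [-2.2, 0.6, 13.8]
```

```bash
python3 -m creep '[0,0,0,-0.01,0,0.03,1.8, 0,0,0,-0.02,0,0.06,1.8, 0,0,0,-0.02,0,0.08,1.8, 0,0,0,-0.02,0,0.1,1.8,0,0,0,-0.02,0,0.1,1.8,0,0,0,-0.02,0,0.1,1.8]'; python3 -m creep '[0,0,0,0,0,0,1.8,0,0,0,0,0,0,1.8]'
```

```text
t: 17.45
tool_pos: [0.5865, 0.0722, 0.1125]
tool_rot: [92.3, 89.9, 8.2]
contact_force: [-0.9, -0.3, 7.2]
width: 0.0217
t: 17.65
tool_pos: [0.5866, 0.0722, 0.1125]
tool_rot: [91.2, 89.9, 7.1]
contact_force: [-1.6, -0.4, 7.2]
width: 0.0215
```

```bash
python3 -m creep '[0,0,0,0,0,0.02,1.8,0,0,0,0,0,0.04,1.8,0,0,0,0,0,0.05,1.8,0,0,0,0,0,0.05,1.8]'; python3 -m creep '[0,0,0,0,0,0,3,0,0,0,0,0,0,4,0,0,0,0,0,0,5,0,0,0,0,0,0,6,0,0,0,0,0,0,6,0,0,0,0,0,0,6]'
```

```text
t: 18.05
tool_pos: [0.5861, 0.0722, 0.1126]
tool_rot: [92.9, 90.0, 8.8]
contact_force: [0.2, 0.7, 4.4]
width: 0.0219
t: 18.65
tool_pos: [0.5857, 0.0722, 0.1125]
tool_rot: [-99.6, 90.0, 176.3]
contact_force: [-0.9, 0.9, 0.2]
width: 0.0601
```

```bash
python3 -m creep '[0,0,0,0,0,0.5,6, 0,0,0,0,0,1.5,6, 0,0,0,0,0,3,6, 0,0,0,0,0,5,6, 0,0,0,0,0,7,6, 0,0,0,0,0,9,6, 0,0,0,0,0,11,6, 0,0,0,0,0,12,6]'; python3 -m creep '[0,0,0,0,2,0,6, 0,0,0,0,5,0,6, 0,0,0,0,9,0,6, 0,0,0,-1,13,0,6, 0,0,0,-2,17,0,6, 0,0,0,-4,21,0,6, 0,0,0,-6,24,0,6, 0,0,0,-7,26,0,6]';python3 -c "
from h import *
grab('scene','hs');grab('top','ht');crop('hs',260,190,400,330,4,'d7')"
```

```text
t: 19.45
tool_pos: [0.5868, 0.0722, 0.2352]
tool_rot: [93.5, 89.8, 9.3]
contact_force: [0.4, 0.3, -0.8]
width: 0.0598
t: 20.25
tool_pos: [0.5128, 0.3357, 0.2324]
tool_rot: [-130.3, 89.9, 145.9]
contact_force: [-0.2, -0.0, -0.3]
width: 0.06
```

View pics/hs.png

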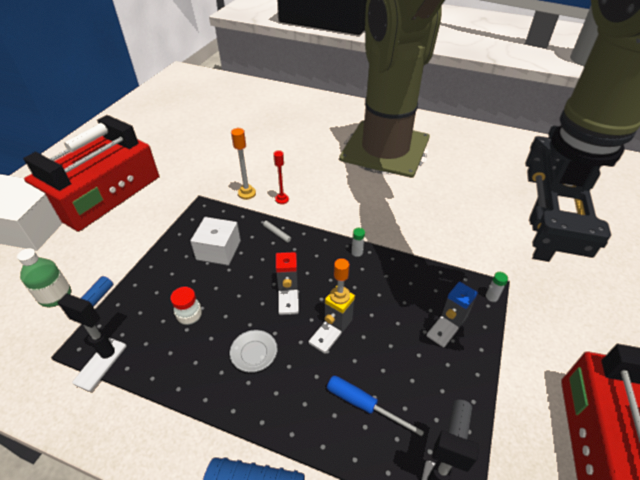

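View pics/d7.png

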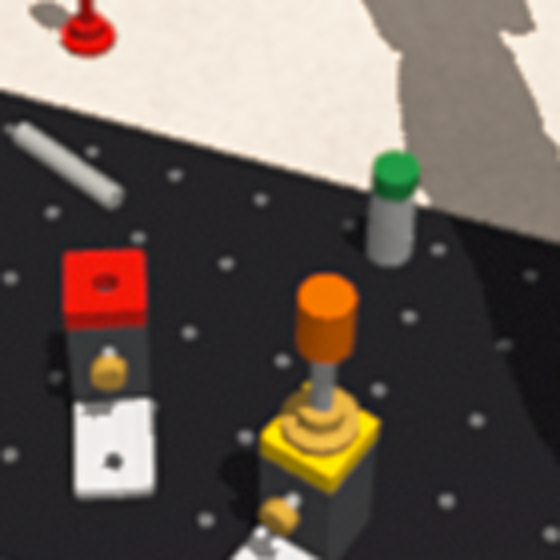

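```bash
python3 - <<'E'
from h import *
A=np.load('pics/hs.npz');p,d=A['p'],A['d'];W=world('scene',d);hsv=cv2.cvtColor(p,cv2.COLOR_RGB2HSV)
near=(np.hypot(W[...,0]-.587,W[...,1]-.073)<.03)
for nm,lo,hi,zl in(('knob',(5,150,60),(15,255,255),.13),('brass',(15,90,80),(23,255,255),.085),):
    q=W[near&(cv2.inRange(hsv,lo,hi)>0)&(W[...,2]>zl)];print(nm,len(q),np.percentile(q,[2,50,98],axis=0).round(4).tolist())
q=W[near&(W[...,2]>.155)];print('top mean',q.mean(0), q[:,2].max())
q=W[near&(W[...,2]>.108)&(W[...,2]<.135)];print('rod',q.mean(0))
for n,f in(('scene','hs'),('top','ht')):
    A=np.load('pics/'+f+'.npz');W=world(n,A['d']);hsv=cv2.cvtColor(A['p'],cv2.COLOR_RGB2HSV)
    for nm,c,lo,hi in(('va',(.41,.05),(50,120,50),(80,255,255)),('vb',(.43,.328),(50,120,50),(80,255,255)),('jar',(.672,-.187),(0,180,120),(4,255,255))):
        m=(np.hypot(W[...,0]-c[0],W[...,1]-c[1])<.05)&(cv2.inRange(hsv,lo,hi)>0)&(W[...,2]>.02);print(n,nm,m.sum(),np.median(W[m],axis=0) if m.any() else '')
E
```

```text
knob 287 [[0.5761, 0.0621, 0.1456], [0.5911, 0.0741, 0.1693], [0.5966, 0.0833, 0.175]]
brass 328 [[0.5745, 0.0572, 0.0894], [0.59, 0.0744, 0.0969], [0.601, 0.0878, 0.1748]]
top mean [0.58885463 0.07346707 0.16910759] 0.17547006035519735
rod [0.58822148 0.07339178 0.12199895]
scene va 105 [0.41514804 0.05231275 0.0745997 ]
scene vb 142 [0.43105155 0.32882396 0.0743026 ]
scene jar 419 [ 0.67482029 -0.18436954  0.07289784]
top va 115 [0.41002678 0.04994644 0.07459614]
top vb 99 [0.424658   0.32700517 0.07468512]
top jar 312 [ 0.67236777 -0.18726935  0.07277184]
```

```bash
python3 -c "
from bench import workorder; print(workorder.hand_in())"
```

```text
the job is handed in; nothing more can be done
None
```

The depth gauge is standing in the yellow-rimmed holder, and the job is handed in at about 20 s of the 54 s allowed. The hand-in reports no verdict.

**What I did:**
- I took the smaller orange-knobbed gauge from the stand and lowered its rod into the bore. The stop met the rim and the rod slid through it at about 3–4 N. The rod bottomed out roughly 49 mm deep, within the 32–54 mm expected.
- The first push onto the floor reached 19.3 N, the highest reading. I eased back and briefly dropped to 0.1 N.
- I then settled at 12.6–13.8 N and held that for about 2.6 s. I lowered the force to about 4 N before opening the fingers and lifting straight off.

**Final checks:**
- **Gauge:** it stands upright, with the knob top at z ≈ 0.174 m. The stop's flange appears to sit flat on the rim.
- **Bystanders:** both vials and the jar are within 1 mm of where they started.
- **Robot:** it touches nothing, and the gripper is well clear.

**What disagreed:**
- **Fingertip height:** the cameras showed the fingertips about 36 mm higher than the reported tool position implied. I went by the cameras for the grasp, and the gauge was gripped and lifted as planned.
- **Gripper opening:** it read 21–22 mm on the 23 mm knob.
- **Side force:** a sideways force of about 2 N was present during the hold.

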